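# Seat the tube carrier on the filling deck and swing the keeper over it

### The arm

A 7-joint arm with a two-finger parallel gripper is mounted at the origin on the work surface. World frame = base frame: x ahead of the robot, y to its left, z up, the work surface at z = 0. Lengths are in m, angles in rad, forces in N, time in s.
With the tool pointing down it reaches from about 0.4 to 0.85 m from the base axis. Payload 4.5 kg.
Tool frame: the origin (TCP) lies on the centre line of the jaws, within the pads' length; the fingertips stand 11 mm ahead of it and the grasp point (between the pads) lies 8 mm behind it; z points along the fingers, y is the line along which they close (so a half turn about z gives the same grasp; the last joint's range is limited). The gripper opens to 88 mm and grips with 3 to 60 N. Pads are 18 mm wide; open, the fingers measure 123 mm over their backs; the gripper's body (75 mm by 187 mm) begins 45 mm behind the grasp point.
Start: joints at [-1.257, 0.689, -0.195, 1.565, 0.157, 0.902, -0.215], TCP at [0.173, 0.601, 0.25] pointing down, gripper open.
Joint ranges: [-3.01, 3.01], [-0.46, 2.08], [-1.47, 1.51], [0.13, 2.56], [-1, 4.14], [0.04, 2.09], [-2.66, 2.66]. Speed limits (rad/s): [2.57, 2.57, 3.14, 3.14, 3.14, 3.14, 3.14].

### API

Orientations are given as a unit quaternion [x, y, z, w].
In Python, from plant import * gives the robot as it stands. The module is installed in compiled form; this text tells all that it offers.
- The arm moves only by the tool send_rows, never from a script. Its argument "motion" is a list of rows, each an object of numbers: "x", "y", "z": the shift along the tool's x, y, z in cm; "rx", "ry", "rz": the turn, a rotation vector about the tool's x, y, z in rad; "jaw": the finger opening in cm, from 0 to 8.81. In form: [{"x": .., "y": .., "z": .., "rx": .., "ry": .., "rz": .., "jaw": ..}, ...]. A call has exactly 5 rows; each row shifts and turns the commanded pose from where the row before left it, along the tool's axes as they then stand; what a row does not reach is not made up. A row lasts 1/10 s, in which the tool goes at most 50 mm and 8.59 degrees, less where a joint would pass 70% of its speed; a pose out of reach is approached as far as the arm can. A call is refused whole if a number of a shift passes 5 or a number of a turn 0.15, either way. A call with a gripper value outside its range is refused whole. The fingers move at their own pace and stop on an object; "grip_force" is the grip in N (left out, the last holds). Time passes only in rows, so rows that do not move let the fingers close, or fill a call up. It gives the time, the measured TCP pose, the force, the opening and the grip force at its end, in the units of the state.
- get_state(): the state, without advancing time (a new reading comes with each control period).
- snapshot(name): name is "scene" or "side" or "wrist"; returns a dict with "img" (384x512x3 uint8, red, green, blue), "vertical_fov" (degrees; the focal length in pixels is half the picture's height over the tangent of half this angle, whatever the lens; pixels are square), "cx", "cy" (the principal point, pixels), "extrinsics" (4x4, takes a point from camera to world coordinates). Camera axes: x right, y up, looking along -z (the intrinsics and any distortion apply to the point x, -y, -z); pixel columns grow to the right and rows downward; lengths in m; the calibration is good to about 2 mm. A picture is of the moment at which its call begins. There is no depth.
- finish_job(): hands the job in; it is judged then, once.
The state is a dict: "clock": time; "q": joint angles; "qd": joint speeds; "joint_torque": joint torques, N m; "tool_pos": TCP position; "eef_rot": TCP orientation; "contact_force": force on the tool from outside, world axes, zero at the start; "moment": the same for the moment, N m; "opening": opening from 0.0 (shut) to 1.0 (fully open); "finger_force": force on a finger pad.
Only numpy, scipy, OpenCV 4.12 (cv2) and the standard library are available. Lean on these libraries where they do the work, as an engineer would, in place of code of your own. Each camera call takes 0.05 s, during which the arm holds its last target. There are 200 camera calls.

### The job

Slide the blue tube carrier along the metal deck until it sits fully home against both steel pins and the end stop, and hold it there for a moment with a few newtons on all three at once, never more than 15 N on any. Then, without letting it come away from them, let go and swing the red keeper bar all the way over the carrier, and leave everything else where it stands.

Things in the scene. Friction and masses are not known exactly. Their poses are not given: they have to be found in the camera images.
- station: fixed slippery aluminium deck, 10 mm thick, spanning x -145 to +95, y -135 to +125 mm about its origin, which lies on its underside below the carrier's nominal home; +x points away from the robot (turned by the deck's yaw), +y to the left, z up. Home: carrier centred here at about the deck's yaw, but pins and stop are set by hand, so it must be found by feel.
- pin_left_nominal (a point): nominal place of the left upright steel pin, 12 mm across, 20 mm tall above the deck; point on its axis, 16 mm above the deck's underside, deck x +56, y +50 mm. It stops the carrier's far long edge. Rigid; the real pin stands up to 3 mm nearer or farther along the deck's x.
- pin_right_nominal (a point): the same for the right pin, deck x +56, y -50 mm, set independently: also up to 3 mm off either way along the deck's x.
- stop_nominal (a point): nominal point of touch of the end stop (upright steel nose 20 mm across, 22 mm tall, in a dark block behind it), deck x 0, y +80 mm, 16 mm above the deck's underside. It stops the carrier's left short edge (+y). Rigid; the real nose stands up to 5 mm off either way along the deck's y.
- carrier_post (a point): on the axis of the carrier's round upright steel post (18 mm across), 38 mm above the plate's underside, 26 above its top, 22 below the post's top. Carrier: loose, 0.24-0.46 kg, blue plate 100 (x) x 160 (y) x 12 mm lying on the deck, post in its middle, four fixed tubes 17 mm across, 45 mm tall at x +30, y +-42, +-64 mm. Starts 18-34 mm short of home in x, 15-42 mm in y, turned up to 10 deg.
- keeper (a joint): angle of the red keeper bar about its upright pivot at deck x -105, y -40 mm: 0 = open (bar points to the deck's -y), 1.57 = fully over the carrier, at its end stop (points to the deck's +x); grows counter-clockwise seen from above. Light friction, stays where left. Bar 16 mm wide, reaches 90 mm from the pivot, passes 5 mm above the plate.
- keeper_handle (a point): middle of the keeper's upright black round handle, 16 mm across, 45 mm tall, standing on the bar 75 mm from the pivot; this point is 56.5 mm above the deck's underside, 22.5 mm below the handle's top.
- vial_back: small foil-capped glass vial, 20 mm across, 50 mm tall, standing on the deck behind the pins; leave alone. Origin at the centre of its underside
- vial_front: the same kind of vial, standing on the deck near its robot-side edge; leave alone. Origin at the centre of its underside
- media_bottle: glass bottle with a green cap, 60 mm across, 130 mm tall, on the bench; leave alone. Origin at the centre of its underside
- burner: amber glass spirit burner (unlit), 80 mm across, 82 mm tall; leave alone. Origin at the centre of its underside
- timer: sand timer, 44 mm across, 80 mm tall; leave alone. Origin at the centre of its underside
- dish: open clear dish, 90 mm across, 16 mm tall; leave alone. Origin at the centre of its underside
- spatula: spatula lying on the bench, 170 mm long; leave alone. Origin at the centre of its underside
There are look-alikes about, which are no part of the job. Leave any green look-alike of the part that bears carrier_post alone.

How it is judged:
On the way, in this order (a step that is already met when the one before it is completed fails the run):
1. the carrier is pressed against both pins and the end stop at once, each with more than 1.5 N, for 0.3 s (contact force between carrier and pin_left above 1.5 N and contact force between carrier and pin_right above 1.5 N and contact force between carrier and end_stop above 1.5 N), for 0.3 s.
2. then the keeper is swung over the carrier (beyond 1.4 rad) (value of joint keeper above 1.4 rad), for 0.2 s.
At the end, for the whole second after the job is handed in: The carrier lies flat and at rest on the deck, its edges within 1.5 mm of both pins and of the end stop, and the keeper is over it (beyond 1.4 rad) (x of each of pin_left_axis, pin_right_axis in the frame of carrier_post below 0.0575 m and y of stop_face in the frame of carrier_post below 0.0815 m and value of joint keeper above 1.4 rad and angle between carrier_post's own z axis and vertical below 0.03 rad and linear speed of carrier below 0.01 m/s and horizontal distance between carrier_post and station below 0.02 m); the robot touches nothing.
It fails at once if the carrier is pushed against the left pin with more than 15 N (contact force between carrier and pin_left above 15 N).
It fails at once if the carrier is pushed against the right pin with more than 15 N (contact force between carrier and pin_right above 15 N).
It fails at once if the carrier is pushed against the end stop with more than 15 N (contact force between carrier and end_stop above 15 N).
It fails at once if the carrier comes away from the pins or the end stop by more than 3 mm once the keeper is over it (value of joint keeper above 1 rad and (x of any of pin_left_axis, pin_right_axis in the frame of carrier_post above 0.059 m or y of stop_face in the frame of carrier_post above 0.083 m)).
It fails at once if a bystander is moved by more than 20 mm (distance of any of vial_back, vial_front, media_bottle, burner, timer, dish, spatula from where it was at the start of the episode above 0.02 m).
It also fails if it takes over 72 s, if anything falls off the work surface, if the arm or the gripper's body presses on something with over 40 N, if the wrist force passes 120 N, or if a joint passes its speed limit or range.

## Working session

There is one attempt and no reset: what is moved stays moved. The work goes in short steps, Python scripts to look and compute and a tool call to move; the robot and the scene stay as the last step left them, time stands still between calls to the robot, and variables do not carry over. Pictures are saved under pics/ and viewed, at most 10 in all, crops included, and the job is handed in when it is done.

Besides the shell and the picture viewer there is one more tool, called after "Emit:" as name([rows], argument=value, ...), one row to a line, values as JSON. send_rows: Moves the arm, as the interface text tells. Its arguments: {"type":"object","properties":{"motion":{"type":"array"},"grip_force":{"type":"number"}},"required":["motion"]}

```bash
mkdir -p pics; cat > h.py <<'E'
import numpy as np, cv2
from plant import *
def ray(s,u,v):
    f=384/2/np.tan(np.radians(s["vertical_fov"])/2)
    E=np.array(s["extrinsics"]); d=E[:3,:3]@np.array([(u-s["cx"])/f,-(v-s["cy"])/f,-1])
    return E[:3,3],d
def onplane(s,u,v,z):
    o,d=ray(s,u,v); return o+d*(z-o[2])/d[2]
def proj(s,p):
    f=384/2/np.tan(np.radians(s["vertical_fov"])/2)
    E=np.array(s["extrinsics"]); c=E[:3,:3].T@(np.array(p)-E[:3,3])
    return s["cx"]+f*c[0]/-c[2], s["cy"]-f*c[1]/-c[2]
E
python3 - <<'E'
from h import *
import pickle
S={n:snapshot(n) for n in("scene","side")}
pickle.dump(S,open("s0.pkl","wb"))
im=np.hstack([S[n]["img"] for n in S])
for n in S: print(n,{k:v for k,v in S[n].items() if k!="img"})
cv2.imwrite("pics/a.png",cv2.resize(S["scene"]["img"],(800,600),interpolation=cv2.INTER_CUBIC)[:,:,::-1])
cv2.imwrite("pics/b.png",cv2.resize(S["side"]["img"],(800,600),interpolation=cv2.INTER_CUBIC)[:,:,::-1])
print(get_state())
E
```

```text
scene {'vertical_fov': 44.53564529223169, 'cx': 255.10231299540922, 'cy': 192.8350054840168, 'extrinsics': array([[-0.43178668, -0.53682448,  0.72483083,  1.44261069],
       [ 0.90189493, -0.24620369,  0.3549215 ,  0.44379693],
       [-0.01207453,  0.80697163,  0.59046675,  0.82367944],
       [ 0.        ,  0.        ,  0.        ,  1.        ]])}
side {'vertical_fov': 43.830036129251944, 'cx': 252.25136381281663, 'cy': 192.9431892782717, 'extrinsics': array([[-8.16703045e-01,  2.79550296e-01, -5.04824492e-01,
        -1.60607458e-01],
       [-5.77058121e-01, -3.96018493e-01,  7.14264152e-01,
         9.00196109e-01],
       [-2.47079459e-04,  8.74654781e-01,  4.84746278e-01,
         7.24268152e-01],
       [ 0.00000000e+00,  0.00000000e+00,  0.00000000e+00,
         1.00000000e+00]])}
{'clock': 0.1, 'q': array([-1.25722102,  0.68988322, -0.1944838 ,  1.56624286,  0.15729216,
        0.902512  , -0.21506321]), 'qd': array([-0.00123921, -0.00133136,  0.00017976, -0.00240809,  0.00027643,
       -0.00025812,  0.00015763]), 'joint_torque': array([-3.77470235e-03, -5.28496063e+01, -1.27154700e+00, -1.53838205e+01,
       -5.25198563e-02,  2.01259187e-03,  6.25368625e-05]), 'tool_pos': array([0.17249298, 0.60014784, 0.24899909]), 'eef_rot': array([ 1.39391917e-01,  9.90236945e-01, -8.27789080e-04, -4.50542546e-05]), 'contact_force': array([ 1.03301823, -0.67858201, -0.45228221]), 'moment': array([ 0.02660843, -0.02776387, -0.00736655]), 'finger_force': 0.0, 'opening': 1.0007960431389187}
```

View pics/a.png

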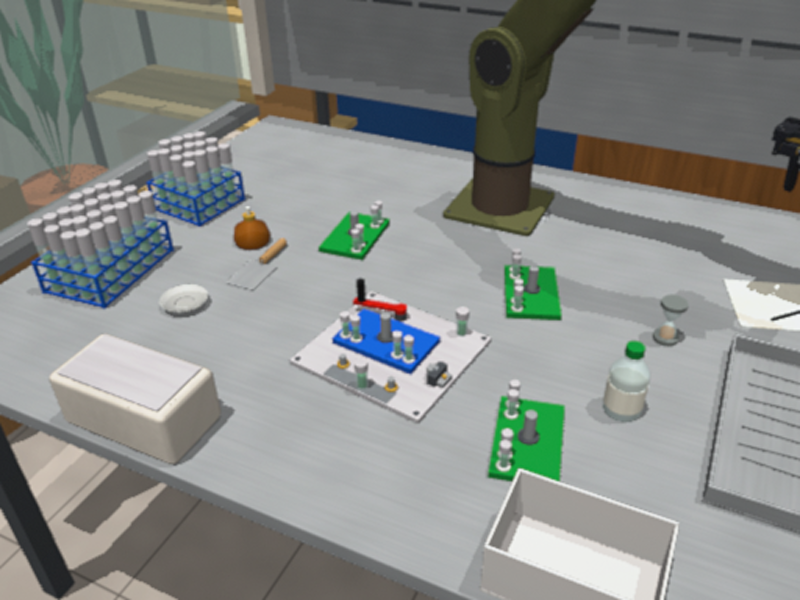

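View pics/b.png

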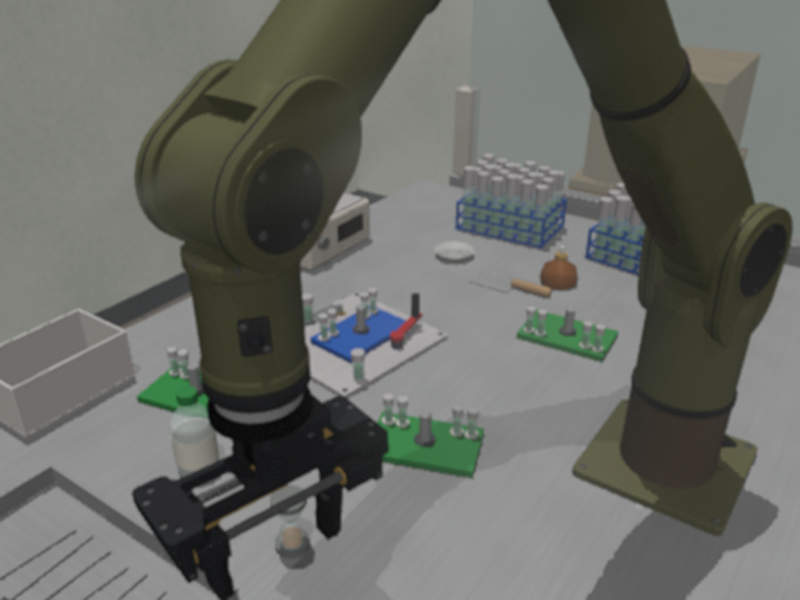

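The scene shows one blue carrier, with its post at (385,328) of 800x600. It sits on the light deck with the red keeper at (380,305), the pins at (343,360) and (391,384), and the stop at (438,373). The three green plates at (355,235), (532,290) and (527,440) are the look-alikes, so I'll leave those alone.

```bash
python3 - <<'E'
from h import *
import pickle
S=pickle.load(open("s0.pkl","rb")); s=S["scene"]; k=512/800
P=lambda u,v,z:onplane(s,u*k,v*k,z)[:2].round(4)
for n,u,v,z in[("deckL(+x,-y)",293,360,.01),("deckB(+x,+y)",417,415,.01),("deckR(-x,+y)",490,340,.01),("pinL base?",391,388,.012),("pinR",343,364,.012),("post top",385,314,.07),("handle top",361,281,.079),("pivot",403,310,.03),("vialback",362,386,.01),("vialfront",462,333,.01)]: print(n,P(u,v,z))
hsv=cv2.cvtColor(s["img"],cv2.COLOR_RGB2HSV)
m=cv2.inRange(hsv,(105,150,80),(125,255,255)); m[:,:170]=0
n,l,st,c=cv2.connectedComponentsWithStats(m); i=1+st[1:,4].argmax(); print(st[i],c[i])
q=cv2.boxPoints(cv2.minAreaRect(np.argwhere(l==i)[:,::-1].astype(np.float32)))
h=cv2.convexHull(np.argwhere(l==i)[:,::-1].astype(np.float32))
a=cv2.approxPolyDP(h,4,True)[:,0]
for u,v in a: print((u/k,v/k),onplane(s,u,v,.022)[:2].round(4))
E
```

```text
deckL(+x,-y) [ 0.671  -0.1355]
deckB(+x,+y) [0.7012 0.1096]
deckR(-x,+y) [0.4805 0.1497]
pinL base? [0.6653 0.0472]
pinR [ 0.6463 -0.052 ]
post top [ 0.5601 -0.0145]
handle top [ 0.501  -0.0916]
pivot [ 0.489  -0.0146]
vialback [0.6789 0.0013]
vialfront [0.4827 0.098 ]
[ 216   61   88   36 1428] [257.79761905  78.10434174]
(np.float32(470.3125), np.float32(150.0)) [-0.2135 -0.1551]
(np.float32(354.6875), np.float32(128.125)) [-0.2167 -0.4949]
(np.float32(339.0625), np.float32(112.5)) [-0.2974 -0.5893]
(np.float32(337.5), np.float32(95.3125)) [-0.4142 -0.6603]
(np.float32(471.875), np.float32(117.1875)) [-0.4188 -0.2295]
```

Emit:
send_rows([
  {"x": -3.6,"y": -3.1,"z": -0.4},
  {"x": -3.6,"y": -3.1,"z": -0.4},
  {"x": -3.6,"y": -3.1,"z": -0.4},
  {"x": -3.6,"y": -3.1,"z": -0.4},
  {"x": -3.6,"y": -3.1,"z": -0.4},
])

```text
schema error: expected keys x, y, z, rx, ry, rz, jaw
```

Emit:
send_rows([
  {"x": -3.6,"y": -3.1,"z": -0.4},
  {"x": -3.6,"y": -3.1,"z": -0.4},
  {"x": -3.6,"y": -3.1,"z": -0.4},
  {"x": -3.6,"y": -3.1,"z": -0.4},
  {"x": -3.6,"y": -3.1,"z": -0.4},
])

```text
schema error: expected keys x, y, z, rx, ry, rz, jaw
```

Emit:
send_rows([
  {"x": -3.6,"y": -3.1},
  {"x": -3.6,"y": -3.1},
  {"x": -3.6,"y": -3.1},
  {"x": -3.6,"y": -3.1},
  {"x": -1.8,"y": -1.5},
])

```text
schema error: expected keys x, y, z, rx, ry, rz, jaw
```

```bash
python3 - <<'E'
from h import *
import pickle
s=snapshot("wrist"); pickle.dump(s,open("w1.pkl","wb"))
t=get_state(); print(t["clock"],t["tool_pos"],t["eef_rot"],t["contact_force"]); print({k:v for k,v in s.items() if k!="img"})
cv2.imwrite("pics/c.png",cv2.resize(s["img"],(800,600),interpolation=cv2.INTER_CUBIC)[:,:,::-1])
E
```

```text
0.15 [0.17253371 0.60025109 0.24912918] [ 1.39429511e-01  9.90231765e-01 -6.78683888e-04 -5.02956497e-05] [-0.77777932 -0.2138071  -0.54596628]
{'vertical_fov': 58.59197772692403, 'cx': 257.3171332628614, 'cy': 196.31969414736164, 'extrinsics': array([[ 0.27717739, -0.92505025, -0.25972047,  0.1052814 ],
       [ 0.96081743,  0.266408  ,  0.07652875,  0.61862113],
       [-0.00160133, -0.27075599,  0.96264668,  0.3840241 ],
       [ 0.        ,  0.        ,  0.        ,  1.        ]])}
```

View pics/c.png

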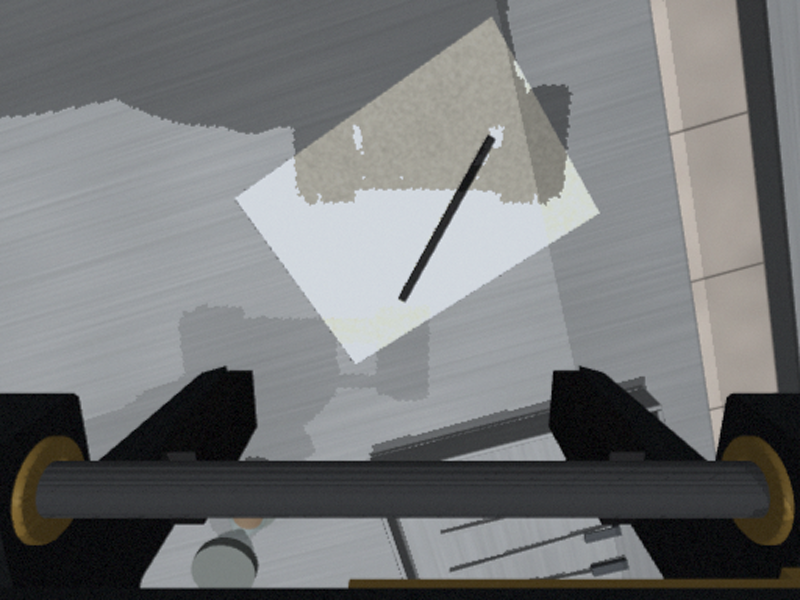

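The move was refused because every row needs all seven keys. Nothing moved. The wrist picture shows the camera on the robot side of the fingers, with image-up pointing towards the robot.

Emit:
send_rows([
  {"x": -3.7,"y": -2.85,"z": -0.4,"rx": 0,"ry": 0,"rz": 0,"jaw": 8.8},
  {"x": -3.7,"y": -2.85,"z": -0.4,"rx": 0,"ry": 0,"rz": 0,"jaw": 8.8},
  {"x": -3.7,"y": -2.85,"z": -0.4,"rx": 0,"ry": 0,"rz": 0,"jaw": 8.8},
  {"x": -3.7,"y": -2.85,"z": -0.4,"rx": 0,"ry": 0,"rz": 0,"jaw": 8.8},
  {"x": -3.7,"y": -2.85,"z": -0.4,"rx": 0,"ry": 0,"rz": 0,"jaw": 8.8},
])

```text
clock: 0.65
tool_pos: [0.3119, 0.4109, 0.2697]
eef_rot: [0.139, 0.99, -0.0, 0.0]
contact_force: [2.0, 0.4, -0.2]
opening: 0.997
finger_force: 0.0
```

Emit:
send_rows([
  {"x": -3.7,"y": -2.85,"z": -0.4,"rx": 0,"ry": 0,"rz": 0,"jaw": 8.8},
  {"x": -3.7,"y": -2.85,"z": -0.4,"rx": 0,"ry": 0,"rz": 0,"jaw": 8.8},
  {"x": -3.7,"y": -2.85,"z": -0.4,"rx": 0,"ry": 0,"rz": 0,"jaw": 8.8},
  {"x": -3.7,"y": -2.85,"z": -0.4,"rx": 0,"ry": 0,"rz": 0,"jaw": 8.8},
  {"x": -3.7,"y": -2.85,"z": -0.4,"rx": 0,"ry": 0,"rz": 0,"jaw": 8.8},
])

```text
clock: 1.15
tool_pos: [0.4503, 0.2228, 0.2898]
eef_rot: [0.139, 0.99, -0.0, -0.0]
contact_force: [0.3, 0.3, 0.3]
opening: 1.004
finger_force: 0.0
```

Emit:
send_rows([
  {"x": -3.7,"y": -2.85,"z": 0,"rx": 0,"ry": 0,"rz": 0,"jaw": 8.8},
  {"x": -3.7,"y": -2.85,"z": 0,"rx": 0,"ry": 0,"rz": 0,"jaw": 8.8},
  {"x": -3.7,"y": -2.85,"z": 0,"rx": 0,"ry": 0,"rz": 0,"jaw": 8.8},
  {"x": -3.7,"y": -2.85,"z": 0,"rx": 0,"ry": 0,"rz": 0,"jaw": 8.8},
  {"x": -3.7,"y": -2.85,"z": 0,"rx": 0,"ry": 0,"rz": 0,"jaw": 8.8},
])

```text
clock: 1.65
tool_pos: [0.5887, 0.0348, 0.2895]
eef_rot: [0.139, 0.99, 0.0, -0.0]
contact_force: [1.1, 1.1, 0.8]
opening: 1.0
finger_force: 0.0
```

Emit:
send_rows([
  {"x": -3.7,"y": -2.4,"z": 0,"rx": 0,"ry": 0,"rz": -0.05,"jaw": 8.8},
  {"x": 0,"y": 0,"z": 0,"rx": 0,"ry": 0,"rz": -0.07,"jaw": 8.8},
  {"x": 0,"y": 0,"z": 0,"rx": 0,"ry": 0,"rz": 0,"jaw": 8.8},
  {"x": 0,"y": 0,"z": 0,"rx": 0,"ry": 0,"rz": 0,"jaw": 8.8},
  {"x": 0,"y": 0,"z": 0,"rx": 0,"ry": 0,"rz": 0,"jaw": 8.8},
])

```text
clock: 2.15
tool_pos: [0.6162, 0.0048, 0.2897]
eef_rot: [0.079, 0.997, 0.0, -0.0]
contact_force: [1.2, -0.2, -0.5]
opening: 0.997
finger_force: 0.0
```

```bash
python3 - <<'E'
from h import *
import pickle
s=snapshot("wrist"); pickle.dump(s,open("w1.pkl","wb"))
t=get_state(); print(t["clock"],t["tool_pos"],t["eef_rot"],t["contact_force"]); print({k:v for k,v in s.items() if k!="img"})
cv2.imwrite("pics/d.png",cv2.resize(s["img"],(800,600),interpolation=cv2.INTER_CUBIC)[:,:,::-1])
E
```

```text
2.2 [0.61635743 0.00469765 0.28985269] [ 7.91154175e-02  9.96865417e-01  2.42482742e-04 -1.77073661e-04] [ 0.1594062  -0.28157629  0.065042  ]
{'vertical_fov': 58.59197772692403, 'cx': 257.3171332628614, 'cy': 196.31969414736164, 'extrinsics': array([[ 1.58969630e-01, -9.50590232e-01, -2.66658711e-01,
         5.47257588e-01],
       [ 9.87283328e-01,  1.53208002e-01,  4.24138979e-02,
         1.47640438e-02],
       [ 5.36011151e-04, -2.70010221e-01,  9.62857307e-01,
         4.24840472e-01],
       [ 0.00000000e+00,  0.00000000e+00,  0.00000000e+00,
         1.00000000e+00]])}
```

View pics/d.png

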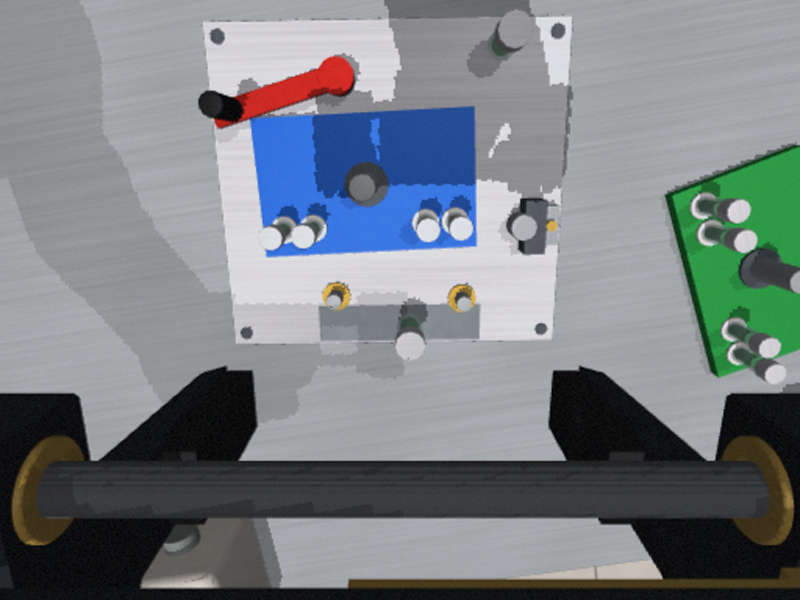

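The wrist view shows the deck square-on:
- Post top at (362,188)
- Pin tops at (334,300) and (463,304)
- Stop nose at (523,227)
- Keeper handle top at (211,104) and pivot at (338,74)
- Plate corners at (250,118), (474,107), (477,246) and (267,257)

```bash
python3 - <<'E'
from h import *
import pickle
s=pickle.load(open("w1.pkl","rb")); k=512/800
P=lambda u,v,z:onplane(s,u*k,v*k,z)[:2]
D=np.array([P(203,24,.01),P(573,16,.01),P(553,339,.01),P(235,345,.01)])
L=np.array([[-145,-135],[-145,125],[95,125],[95,-135]])/1000
a=L-L.mean(0);b=D-D.mean(0)
def fit(L,D):
    a=L-L.mean(0);b=D-D.mean(0); y=np.arctan2((a[:,0]*b[:,1]-a[:,1]*b[:,0]).sum(),(a*b).sum()); R=np.array([[np.cos(y),-np.sin(y)],[np.sin(y),np.cos(y)]]); o=D.mean(0)-R@L.mean(0)
    return y,R,o,(D-(L@R.T+o))*1000
y,R,o,r=fit(L,D); print("deck yaw",np.degrees(y),o,r.round(1))
C=np.array([P(250,118,.022),P(474,107,.022),P(477,246,.022),P(267,257,.022)])
Lc=np.array([[-50,-80],[-50,80],[50,80],[50,-80]])/1000
yc,Rc,oc,rc=fit(Lc,C); print("carrier yaw",np.degrees(yc),oc,rc.round(1),"deck",((oc-o)@R*1000).round(1))
for n,u,v,z in[("post",362,188,.07),("pinR",334,300,.03),("pinL",463,304,.03),("nose",523,227,.032),("handle",211,104,.079),("pivot",338,74,.034),("vf",515,30,.06),("vb",410,346,.06)]:
    p=P(u,v,z); print(n,p.round(4),"deck",((p-o)@R*1000).round(1))
E
```

```text
deck yaw -8.177093331481812 [0.59812827 0.00374991] [[ 1.1  0.6]
 [ 0.3 -0. ]
 [-1.   0.3]
 [-0.4 -0.9]]
carrier yaw -6.209257601116898 [ 0.56245946 -0.01365709] [[-0.3  0.1]
 [ 0.4 -0.6]
 [-0.2  0.3]
 [ 0.   0.2]] deck [-32.8 -22.3]
post [ 0.5624 -0.0138] deck [-32.9 -22.5]
pinR [ 0.643  -0.0531] deck [ 52.5 -49.9]
pinL [0.6619 0.0438] deck [57.4 48.7]
nose [0.6102 0.0946] deck [-0.9 91.6]
handle [ 0.4984 -0.0947] deck [ -84.7 -111.6]
pivot [ 0.4871 -0.0192] deck [-106.6  -38.5]
vf [0.4838 0.096 ] deck [-126.3   75. ]
vb [ 6.783e-01 -3.000e-04] deck [80.   7.4]
```

Emit:
send_rows([
  {"x": 1.26,"y": -0.67,"z": 3,"rx": 0,"ry": 0,"rz": 0,"jaw": 8.8},
  {"x": 1.26,"y": -0.67,"z": 4,"rx": 0,"ry": 0,"rz": 0,"jaw": 8.8},
  {"x": 1.26,"y": -0.67,"z": 4,"rx": 0,"ry": 0,"rz": 0,"jaw": 8.8},
  {"x": 1.26,"y": -0.66,"z": 4,"rx": 0,"ry": 0,"rz": 0,"jaw": 8.8},
  {"x": 0,"y": 0,"z": 3,"rx": 0,"ry": 0,"rz": 0,"jaw": 8.8},
])

```text
clock: 2.7
tool_pos: [0.5597, -0.0153, 0.108]
eef_rot: [0.08, 0.997, -0.001, -0.002]
contact_force: [0.0, -0.2, -0.2]
opening: 0.998
finger_force: 0.0
```

Emit:
send_rows([
  {"x": 0,"y": 0,"z": 2.8,"rx": 0,"ry": 0,"rz": 0,"jaw": 8.8},
  {"x": 0,"y": 0,"z": 2,"rx": 0,"ry": 0,"rz": 0,"jaw": 8.8},
  {"x": 0,"y": 0,"z": 1.5,"rx": 0,"ry": 0,"rz": 0,"jaw": 8.8},
  {"x": 0,"y": 0,"z": 0.5,"rx": 0,"ry": 0,"rz": 0,"jaw": 8.8},
  {"x": 0,"y": 0,"z": 0,"rx": 0,"ry": 0,"rz": 0,"jaw": 8.8},
])

```text
clock: 3.2
tool_pos: [0.5628, -0.0146, 0.0416]
eef_rot: [0.08, 0.997, 0.0, -0.0]
contact_force: [-0.7, 0.0, 0.1]
opening: 0.997
finger_force: 0.0
```

```bash
python3 - <<'E'
from h import *
s=snapshot("wrist")
t=get_state(); print(t["clock"],t["tool_pos"],t["eef_rot"],t["contact_force"])
cv2.imwrite("pics/e.png",cv2.resize(s["img"],(800,600),interpolation=cv2.INTER_CUBIC)[:,:,::-1])
E
```

```text
3.25 [ 0.56327817 -0.01478444  0.04220681] [7.97069220e-02 9.96818254e-01 8.34658057e-05 4.09820520e-04] [ 0.47362926 -0.21877435 -0.12385546]
```

View pics/e.png

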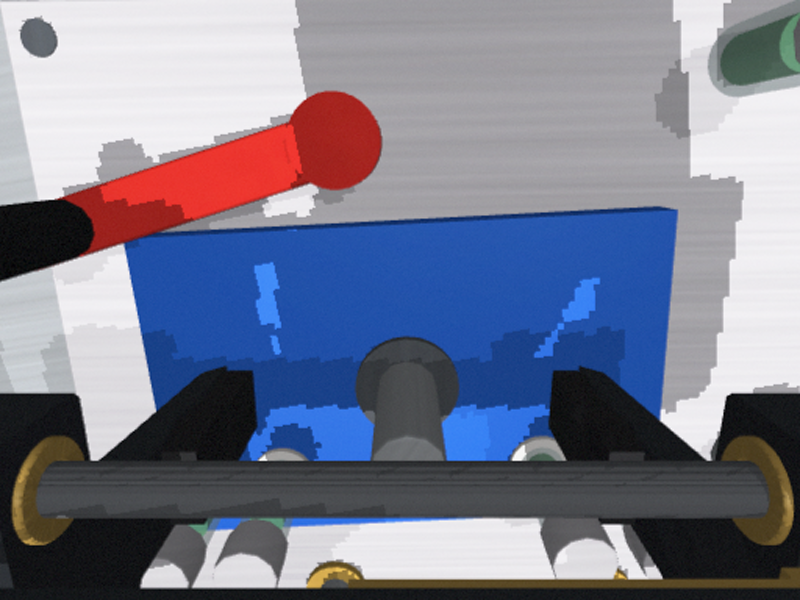

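The post at (406,400) is centred between the fingers, at (253..552), and the tubes are clear of them. I'll close gently.

Emit:
send_rows([
  {"x": 0,"y": 0,"z": 0,"rx": 0,"ry": 0,"rz": 0,"jaw": 4},
  {"x": 0,"y": 0,"z": 0,"rx": 0,"ry": 0,"rz": 0,"jaw": 2.5},
  {"x": 0,"y": 0,"z": 0,"rx": 0,"ry": 0,"rz": 0,"jaw": 1.2},
  {"x": 0,"y": 0,"z": 0,"rx": 0,"ry": 0,"rz": 0,"jaw": 1.2},
  {"x": 0,"y": 0,"z": 0,"rx": 0,"ry": 0,"rz": 0,"jaw": 1.2},
], grip_force=12)

```text
clock: 3.75
tool_pos: [0.563, -0.015, 0.0419]
eef_rot: [0.08, 0.997, 0.0, 0.0]
contact_force: [0.8, 0.4, -0.8]
opening: 0.57
finger_force: 0.0
```

Emit:
send_rows([
  {"x": 0,"y": 0,"z": 0,"rx": 0,"ry": 0,"rz": 0,"jaw": 1.2},
  {"x": 0,"y": 0,"z": 0,"rx": 0,"ry": 0,"rz": 0,"jaw": 1.2},
  {"x": 0,"y": 0,"z": 0,"rx": 0,"ry": 0,"rz": 0,"jaw": 1.2},
  {"x": 0,"y": 0,"z": 0,"rx": 0,"ry": 0,"rz": 0,"jaw": 1.2},
  {"x": 0,"y": 0,"z": 0,"rx": 0,"ry": 0,"rz": 0,"jaw": 1.2},
])

```text
clock: 4.25
tool_pos: [0.5629, -0.0148, 0.0417]
eef_rot: [0.08, 0.997, 0.0, 0.0]
contact_force: [-0.4, 0.2, -0.1]
opening: 0.195
finger_force: 12.0
```

Emit:
send_rows([
  {"x": -0.22,"y": 0.16,"z": 0,"rx": 0,"ry": 0,"rz": 0.017,"jaw": 1.2},
  {"x": -0.22,"y": 0.16,"z": 0,"rx": 0,"ry": 0,"rz": 0.017,"jaw": 1.2},
  {"x": -0.22,"y": 0.16,"z": 0,"rx": 0,"ry": 0,"rz": 0.017,"jaw": 1.2},
  {"x": -0.22,"y": 0.16,"z": 0,"rx": 0,"ry": 0,"rz": 0.017,"jaw": 1.2},
  {"x": -0.22,"y": 0.16,"z": 0,"rx": 0,"ry": 0,"rz": 0.017,"jaw": 1.2},
])

```text
clock: 4.75
tool_pos: [0.5754, -0.0092, 0.0417]
eef_rot: [0.123, 0.992, -0.0, -0.0]
contact_force: [-1.2, -0.7, 1.6]
opening: 0.198
finger_force: 12.0
```

Emit:
send_rows([
  {"x": -0.25,"y": 0.22,"z": 0,"rx": 0,"ry": 0,"rz": 0,"jaw": 1.2},
  {"x": -0.25,"y": 0.22,"z": 0,"rx": 0,"ry": 0,"rz": 0,"jaw": 1.2},
  {"x": -0.25,"y": 0.22,"z": 0,"rx": 0,"ry": 0,"rz": 0,"jaw": 1.2},
  {"x": -0.25,"y": 0.22,"z": 0,"rx": 0,"ry": 0,"rz": 0,"jaw": 1.2},
  {"x": 0,"y": 0,"z": 0,"rx": 0,"ry": 0,"rz": 0,"jaw": 1.2},
])

```text
clock: 5.25
tool_pos: [0.5881, -0.0025, 0.0417]
eef_rot: [0.122, 0.993, 0.001, 0.001]
contact_force: [0.4, -0.8, -1.4]
opening: 0.196
finger_force: 12.0
```

```bash
python3 - <<'E'
from h import *
s=snapshot("wrist")
t=get_state(); print(t["clock"],t["tool_pos"],t["eef_rot"],t["contact_force"])
k=512/800
hsv=cv2.cvtColor(s["img"],cv2.COLOR_RGB2HSV)
y=np.radians(-8.177);R=np.array([[np.cos(y),-np.sin(y)],[np.sin(y),np.cos(y)]]);o=np.array([.59813,.00375])
print("tcp deck",((t["tool_pos"][:2]-o)@R*1000).round(1))
cv2.imwrite("pics/f.png",cv2.resize(s["img"],(800,600),interpolation=cv2.INTER_CUBIC)[:,:,::-1])
E
```

```text
5.3 [ 0.58797283 -0.00255286  0.04169212] [1.21855133e-01 9.92547413e-01 5.70632660e-04 7.96690914e-04] [ 0.19968415 -0.05918906 -1.40036166]
tcp deck [-9.2 -7.7]
```

View pics/f.png

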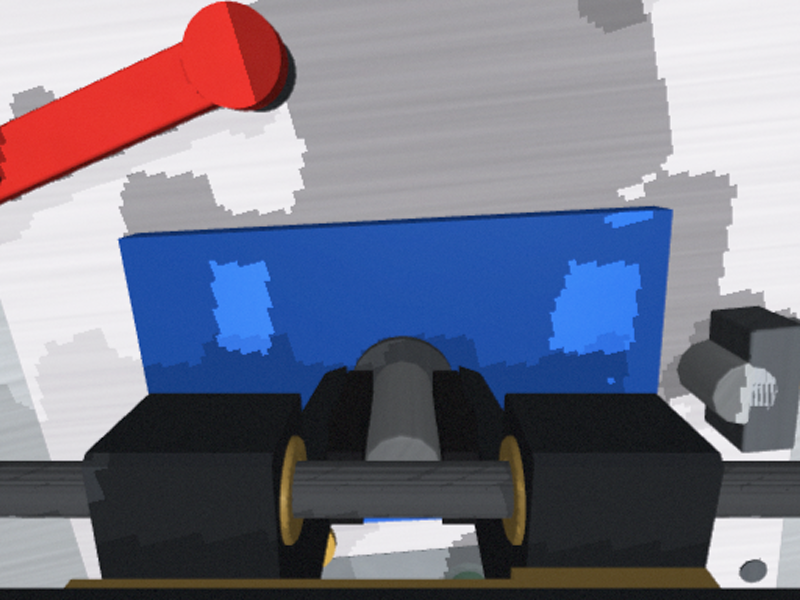

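The carrier turned with the grip. Its left edge at (665,300) is still short of the stop nose at (690,375).

Emit:
send_rows([
  {"x": -0.15,"y": 0.18,"z": 0,"rx": 0,"ry": 0,"rz": 0,"jaw": 1.2},
  {"x": -0.15,"y": 0.18,"z": 0,"rx": 0,"ry": 0,"rz": 0,"jaw": 1.2},
  {"x": -0.15,"y": 0.18,"z": 0,"rx": 0,"ry": 0,"rz": 0,"jaw": 1.2},
  {"x": -0.1,"y": 0.1,"z": 0,"rx": 0,"ry": 0,"rz": 0,"jaw": 1.2},
  {"x": 0,"y": 0,"z": 0,"rx": 0,"ry": 0,"rz": 0,"jaw": 1.2},
])

```text
clock: 5.8
tool_pos: [0.5944, 0.0021, 0.0417]
eef_rot: [0.122, 0.993, 0.0, 0.0]
contact_force: [0.7, 1.2, 0.6]
opening: 0.198
finger_force: 12.0
```

```bash
cat >> h.py <<'E'
def avg(n=8):
    F=[];M=[];X=[]
    for i in range(n):
        snapshot("wrist"); t=get_state(); F.append(t["contact_force"]);M.append(t["moment"]);X.append(t["tool_pos"])
    y=np.radians(-8.177);R=np.array([[np.cos(y),-np.sin(y)],[np.sin(y),np.cos(y)]]);o=np.array([.59813,.00375])
    f=np.mean(F,0); p=np.mean(X,0)
    q=t["eef_rot"]; yaw=np.degrees(2*np.arctan2(q[1],q[0]))-180
    print("t",t["clock"],"Fdeck",(f[:2]@R).round(2),"Fz",f[2].round(2),"sd",np.std(F,0).round(2),"M",np.mean(M,0).round(3),"sdM",np.std(M,0).round(3),"tcp deck mm",((p[:2]-o)@R*1000).round(2),"z",p[2].round(4),"yaw",yaw.round(2),"grip",t["finger_force"])
E
python3 -c "
from h import *
avg()"
```

```text
t 6.2 Fdeck [0.26 0.35] Fz -0.96 sd [0.35 0.35 0.34] M [ 0.061 -0.068 -0.003] sdM [0.031 0.023 0.031] tcp deck mm [-3.64 -2.31] z 0.0417 yaw -14.02 grip 12.000083466991782
```

Emit:
send_rows([
  {"x": -0.05,"y": 0.01,"z": 0,"rx": 0,"ry": 0,"rz": 0,"jaw": 1.2},
  {"x": -0.05,"y": 0,"z": 0,"rx": 0,"ry": 0,"rz": 0,"jaw": 1.2},
  {"x": -0.05,"y": 0.01,"z": 0,"rx": 0,"ry": 0,"rz": 0,"jaw": 1.2},
  {"x": -0.05,"y": 0,"z": 0,"rx": 0,"ry": 0,"rz": 0,"jaw": 1.2},
  {"x": 0,"y": 0,"z": 0,"rx": 0,"ry": 0,"rz": 0,"jaw": 1.2},
])

```text
clock: 6.7
tool_pos: [0.5959, 0.0013, 0.0417]
eef_rot: [0.122, 0.993, -0.0, -0.0]
contact_force: [-0.5, -0.8, 0.1]
opening: 0.197
finger_force: 12.0
```

Emit:
send_rows([
  {"x": -0.03,"y": 0,"z": 0,"rx": 0,"ry": 0,"rz": 0,"jaw": 1.2},
  {"x": -0.03,"y": 0,"z": 0,"rx": 0,"ry": 0,"rz": 0,"jaw": 1.2},
  {"x": 0,"y": 0,"z": 0,"rx": 0,"ry": 0,"rz": 0,"jaw": 1.2},
  {"x": 0,"y": 0,"z": 0,"rx": 0,"ry": 0,"rz": 0,"jaw": 1.2},
  {"x": 0,"y": 0,"z": 0,"rx": 0,"ry": 0,"rz": 0,"jaw": 1.2},
])

```text
clock: 7.2
tool_pos: [0.5965, 0.0012, 0.0417]
eef_rot: [0.122, 0.993, -0.0, 0.0]
contact_force: [-0.3, 0.3, -0.5]
opening: 0.198
finger_force: 12.0
```

```bash
python3 -c "
from h import *
avg(6)"
```

```text
t 7.5 Fdeck [-0.74 -0.29] Fz -0.96 sd [0.56 0.59 0.32] M [-0.044  0.113 -0.016] sdM [0.022 0.016 0.026] tcp deck mm [-1.2  -2.77] z 0.0417 yaw -14.03 grip 11.999972853809595
```

Emit:
send_rows([
  {"x": -0.03,"y": 0,"z": 0,"rx": 0,"ry": 0,"rz": 0,"jaw": 1.2},
  {"x": -0.03,"y": 0,"z": 0,"rx": 0,"ry": 0,"rz": 0,"jaw": 1.2},
  {"x": 0,"y": 0,"z": 0,"rx": 0,"ry": 0,"rz": 0,"jaw": 1.2},
  {"x": 0,"y": 0,"z": 0,"rx": 0,"ry": 0,"rz": 0,"jaw": 1.2},
  {"x": 0,"y": 0,"z": 0,"rx": 0,"ry": 0,"rz": 0,"jaw": 1.2},
])

```text
clock: 8.0
tool_pos: [0.5972, 0.0012, 0.0417]
eef_rot: [0.122, 0.993, 0.0, 0.0]
contact_force: [0.7, 0.8, -0.6]
opening: 0.197
finger_force: 12.0
```

```bash
python3 -c "
from h import *
avg(6)"
```

```text
t 8.3 Fdeck [-0.45 -0.1 ] Fz -0.96 sd [0.15 0.62 0.3 ] M [ 0.019  0.099 -0.003] sdM [0.03  0.03  0.035] tcp deck mm [-0.61 -2.69] z 0.0417 yaw -14.03 grip 12.00001711025834
```

Emit:
send_rows([
  {"x": -0.03,"y": 0,"z": 0,"rx": 0,"ry": 0,"rz": 0,"jaw": 1.2},
  {"x": -0.03,"y": 0,"z": 0,"rx": 0,"ry": 0,"rz": 0,"jaw": 1.2},
  {"x": 0,"y": 0,"z": 0,"rx": 0,"ry": 0,"rz": 0,"jaw": 1.2},
  {"x": 0,"y": 0,"z": 0,"rx": 0,"ry": 0,"rz": 0,"jaw": 1.2},
  {"x": 0,"y": 0,"z": 0,"rx": 0,"ry": 0,"rz": 0,"jaw": 1.2},
])

```text
clock: 8.8
tool_pos: [0.5974, 0.001, 0.0417]
eef_rot: [0.122, 0.993, -0.0, -0.0]
contact_force: [-1.9, 0.2, 0.5]
opening: 0.199
finger_force: 12.0
```

```bash
python3 -c "
from h import *
avg(6)"
```

```text
t 9.1 Fdeck [-2.01  0.19] Fz 0.21 sd [0.56 0.45 0.45] M [0.096 0.383 0.021] sdM [0.02  0.028 0.028] tcp deck mm [-0.28 -2.85] z 0.0417 yaw -14.02 grip 11.999994479119778
```

Emit:
send_rows([
  {"x": -0.03,"y": 0,"z": 0,"rx": 0,"ry": 0,"rz": 0,"jaw": 1.2},
  {"x": 0,"y": 0,"z": 0,"rx": 0,"ry": 0,"rz": 0,"jaw": 1.2},
  {"x": -0.02,"y": 0,"z": 0,"rx": 0,"ry": 0,"rz": 0,"jaw": 1.2},
  {"x": 0,"y": 0,"z": 0,"rx": 0,"ry": 0,"rz": 0,"jaw": 1.2},
  {"x": 0,"y": 0,"z": 0,"rx": 0,"ry": 0,"rz": 0,"jaw": 1.2},
])

```text
clock: 9.6
tool_pos: [0.5977, 0.0008, 0.0417]
eef_rot: [0.122, 0.993, -0.0, -0.0]
contact_force: [-4.4, -0.1, 2.2]
opening: 0.198
finger_force: 12.0
```

```bash
python3 -c "
from h import *
avg(8)"
```

```text
t 10.0 Fdeck [-4.41 -0.28] Fz 2.33 sd [0.47 0.52 0.66] M [0.013 0.894 0.067] sdM [0.019 0.043 0.027] tcp deck mm [ 0.07 -3.04] z 0.0417 yaw -14.02 grip 11.999998544342816
```

Emit:
send_rows([
  {"x": 0.002,"y": 0.05,"z": 0,"rx": 0,"ry": 0,"rz": 0,"jaw": 1.2},
  {"x": 0.003,"y": 0.05,"z": 0,"rx": 0,"ry": 0,"rz": 0,"jaw": 1.2},
  {"x": 0.002,"y": 0.05,"z": 0,"rx": 0,"ry": 0,"rz": 0,"jaw": 1.2},
  {"x": 0.003,"y": 0.05,"z": 0,"rx": 0,"ry": 0,"rz": 0,"jaw": 1.2},
  {"x": 0,"y": 0,"z": 0,"rx": 0,"ry": 0,"rz": 0,"jaw": 1.2},
])

```text
clock: 10.5
tool_pos: [0.5984, 0.0016, 0.0417]
eef_rot: [0.122, 0.992, -0.001, -0.0]
contact_force: [-4.0, -2.8, 2.5]
opening: 0.197
finger_force: 12.0
```

```bash
python3 -c "
from h import *
avg(8)"
```

```text
t 10.9 Fdeck [-3.95 -3.06] Fz 2.25 sd [0.29 0.45 0.71] M [-0.464  0.945  0.117] sdM [0.02  0.02  0.026] tcp deck mm [ 0.51 -2.14] z 0.0417 yaw -14.07 grip 12.001186846755445
```

```bash
python3 - <<'E'
from h import *
import pickle
s=snapshot("wrist"); pickle.dump(s,open("w2.pkl","wb"))
c=s["img"][120:330,330:512]
cv2.imwrite("pics/g.png",cv2.resize(s["img"][100:384,132:512],(800,598),interpolation=cv2.INTER_CUBIC)[:,:,::-1])
E
```

```text
(no output)
```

View pics/g.png

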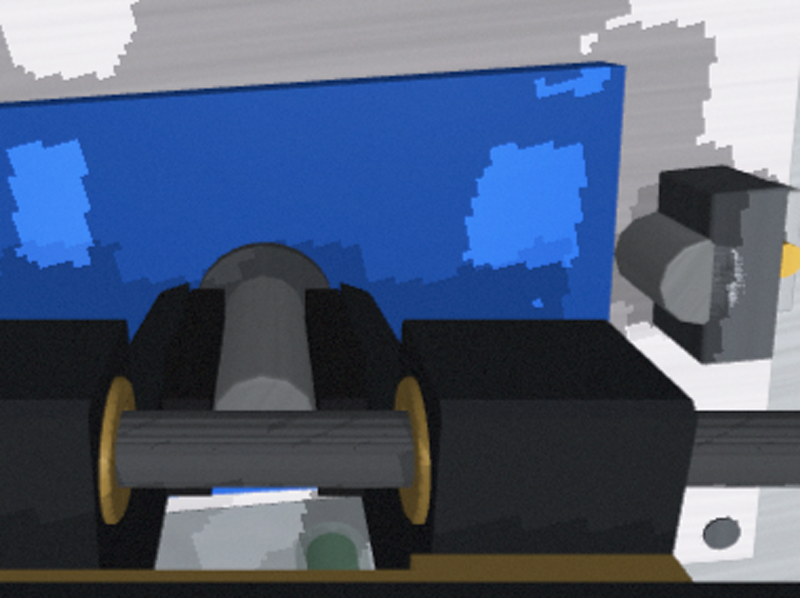

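```bash
python3 - <<'E'
from h import *
import pickle
s=pickle.load(open("w2.pkl","rb"))
y=np.radians(-8.177);R=np.array([[np.cos(y),-np.sin(y)],[np.sin(y),np.cos(y)]]);o=np.array([.59813,.00375])
def P(x,v,z): return ((onplane(s,132+x*380/800,100+v*284/598,z)[:2]-o)@R*1000).round(1)
for n,x,v,z in[("corner -x+y",625,65,.022),("left edge",611,300,.022),("nose top c",690,281,.032),("nose base left",617,255,.01),("back edge",100,98,.022),("post top",265,395,.07)]: print(n,P(x,v,z))
E
```

```text
corner -x+y [-47.9  78.6]
left edge [ 5.9 77. ]
nose top c [-1.7 89.1]
nose base left [-0.2 83.8]
back edge [-52.5 -33.1]
post top [-6.1 -2.3]
```

Emit:
send_rows([
  {"x": 0.03,"y": 0.03,"z": 0,"rx": 0,"ry": 0,"rz": 0,"jaw": 1.2},
  {"x": 0,"y": 0.04,"z": 0,"rx": 0,"ry": 0,"rz": 0,"jaw": 1.2},
  {"x": 0,"y": 0.03,"z": 0,"rx": 0,"ry": 0,"rz": 0,"jaw": 1.2},
  {"x": 0,"y": 0,"z": 0,"rx": 0,"ry": 0,"rz": 0,"jaw": 1.2},
  {"x": 0,"y": 0,"z": 0,"rx": 0,"ry": 0,"rz": 0,"jaw": 1.2},
])

```text
clock: 11.45
tool_pos: [0.5988, 0.004, 0.0417]
eef_rot: [0.122, 0.993, 0.0, 0.0]
contact_force: [-3.2, -1.2, 1.1]
opening: 0.2
finger_force: 12.0
```

```bash
python3 -c "
from h import *
avg(8)"
```

```text
t 11.85 Fdeck [-2.52 -1.55] Fz -0.43 sd [0.68 0.51 0.38] M [-0.24   0.53   0.102] sdM [0.057 0.038 0.022] tcp deck mm [0.59 0.42] z 0.0417 yaw -14.02 grip 12.000109772197902
```

Emit:
send_rows([
  {"x": 0,"y": 0,"z": 0,"rx": 0,"ry": 0,"rz": -0.006,"jaw": 1.2},
  {"x": 0,"y": 0,"z": 0,"rx": 0,"ry": 0,"rz": -0.006,"jaw": 1.2},
  {"x": 0,"y": 0,"z": 0,"rx": 0,"ry": 0,"rz": -0.006,"jaw": 1.2},
  {"x": 0,"y": 0,"z": 0,"rx": 0,"ry": 0,"rz": 0,"jaw": 1.2},
  {"x": 0,"y": 0,"z": 0,"rx": 0,"ry": 0,"rz": 0,"jaw": 1.2},
])

```text
clock: 12.35
tool_pos: [0.5988, 0.0042, 0.0417]
eef_rot: [0.113, 0.994, 0.0, 0.0]
contact_force: [-1.2, -1.0, -2.1]
opening: 0.202
finger_force: 12.0
```

```bash
python3 -c "
from h import *
avg(8)"
```

```text
t 12.75 Fdeck [-1.08  0.25] Fz -2.01 sd [0.35 0.47 0.37] M [ 0.072  0.196 -0.011] sdM [0.04  0.075 0.028] tcp deck mm [0.58 0.46] z 0.0417 yaw -12.99 grip 12.000140813179314
```

Emit:
send_rows([
  {"x": -0.03,"y": 0,"z": 0,"rx": 0,"ry": 0,"rz": 0,"jaw": 1.2},
  {"x": -0.03,"y": 0,"z": 0,"rx": 0,"ry": 0,"rz": 0,"jaw": 1.2},
  {"x": 0,"y": 0,"z": 0,"rx": 0,"ry": 0,"rz": 0,"jaw": 1.2},
  {"x": 0,"y": 0,"z": 0,"rx": 0,"ry": 0,"rz": 0,"jaw": 1.2},
  {"x": 0,"y": 0,"z": 0,"rx": 0,"ry": 0,"rz": 0,"jaw": 1.2},
])

```text
clock: 13.25
tool_pos: [0.5988, 0.004, 0.0417]
eef_rot: [0.113, 0.994, 0.0, -0.0]
contact_force: [-2.6, 2.0, -0.8]
opening: 0.199
finger_force: 12.0
```

```bash
python3 -c "
from h import *
avg(6)"
```

```text
t 13.55 Fdeck [-3.38  1.7 ] Fz -0.79 sd [0.23 0.49 0.65] M [ 0.418  0.567 -0.007] sdM [0.023 0.058 0.038] tcp deck mm [0.62 0.34] z 0.0417 yaw -12.98 grip 11.999972490593791
```

Emit:
send_rows([
  {"x": 0,"y": 0.03,"z": 0,"rx": 0,"ry": 0,"rz": 0,"jaw": 1.2},
  {"x": 0,"y": 0.03,"z": 0,"rx": 0,"ry": 0,"rz": 0,"jaw": 1.2},
  {"x": 0,"y": 0.03,"z": 0,"rx": 0,"ry": 0,"rz": 0,"jaw": 1.2},
  {"x": 0,"y": 0,"z": 0,"rx": 0,"ry": 0,"rz": 0,"jaw": 1.2},
  {"x": 0,"y": 0,"z": 0,"rx": 0,"ry": 0,"rz": 0,"jaw": 1.2},
])

```text
clock: 14.05
tool_pos: [0.5988, 0.004, 0.0417]
eef_rot: [0.113, 0.994, -0.0, -0.0]
contact_force: [-4.8, 0.1, 1.0]
opening: 0.198
finger_force: 12.0
```

```bash
python3 -c "
from h import *
avg(6)"
```

```text
t 14.35 Fdeck [-4.71 -0.95] Fz 1.57 sd [0.55 0.5  0.77] M [-0.083  1.023 -0.017] sdM [0.035 0.055 0.013] tcp deck mm [0.65 0.38] z 0.0417 yaw -13.02 grip 12.000351282767951
```

Emit:
send_rows([
  {"x": 0.03,"y": 0.03,"z": 0,"rx": 0,"ry": 0,"rz": 0,"jaw": 1.2},
  {"x": 0,"y": 0.03,"z": 0,"rx": 0,"ry": 0,"rz": 0,"jaw": 1.2},
  {"x": 0,"y": 0.02,"z": 0,"rx": 0,"ry": 0,"rz": 0,"jaw": 1.2},
  {"x": 0,"y": 0,"z": 0,"rx": 0,"ry": 0,"rz": 0,"jaw": 1.2},
  {"x": 0,"y": 0,"z": 0,"rx": 0,"ry": 0,"rz": 0,"jaw": 1.2},
])

```text
clock: 14.85
tool_pos: [0.5989, 0.0044, 0.0417]
eef_rot: [0.113, 0.994, -0.001, -0.0]
contact_force: [-4.8, -2.6, 0.9]
opening: 0.201
finger_force: 12.0
```

```bash
python3 -c "
from h import *
avg(6)"
```

```text
t 15.15 Fdeck [-4.19 -2.34] Fz 1.65 sd [0.3  0.43 0.53] M [-0.389  1.009  0.01 ] sdM [0.026 0.022 0.023] tcp deck mm [0.67 0.79] z 0.0417 yaw -13.03 grip 12.000862802378833
```

Emit:
send_rows([
  {"x": 0.02,"y": 0.03,"z": 0,"rx": 0,"ry": 0,"rz": 0,"jaw": 1.2},
  {"x": 0,"y": 0.03,"z": 0,"rx": 0,"ry": 0,"rz": 0,"jaw": 1.2},
  {"x": 0,"y": 0.02,"z": 0,"rx": 0,"ry": 0,"rz": 0,"jaw": 1.2},
  {"x": 0,"y": 0,"z": 0,"rx": 0,"ry": 0,"rz": 0,"jaw": 1.2},
  {"x": 0,"y": 0,"z": 0,"rx": 0,"ry": 0,"rz": 0,"jaw": 1.2},
])

```text
clock: 15.65
tool_pos: [0.5992, 0.0062, 0.0417]
eef_rot: [0.113, 0.994, 0.0, 0.0]
contact_force: [-5.0, -1.5, 0.6]
opening: 0.201
finger_force: 12.0
```

```bash
python3 -c "
from h import *
avg(6)"
```

```text
t 15.95 Fdeck [-3.81 -1.9 ] Fz 0.58 sd [0.27 0.48 0.31] M [-0.347  0.868 -0.014] sdM [0.02  0.032 0.027] tcp deck mm [0.73 2.68] z 0.0417 yaw -12.99 grip 12.000049268826842
```

Emit:
send_rows([
  {"x": 0,"y": 0.03,"z": 0,"rx": 0,"ry": 0,"rz": 0,"jaw": 1.2},
  {"x": 0,"y": 0.03,"z": 0,"rx": 0,"ry": 0,"rz": 0,"jaw": 1.2},
  {"x": 0,"y": 0,"z": 0,"rx": 0,"ry": 0,"rz": 0,"jaw": 1.2},
  {"x": 0,"y": 0,"z": 0,"rx": 0,"ry": 0,"rz": 0,"jaw": 1.2},
  {"x": 0,"y": 0,"z": 0,"rx": 0,"ry": 0,"rz": 0,"jaw": 1.2},
])

```text
clock: 16.45
tool_pos: [0.5994, 0.0071, 0.0417]
eef_rot: [0.113, 0.994, 0.0, 0.0]
contact_force: [-4.1, -1.3, -0.4]
opening: 0.203
finger_force: 12.0
```

```bash
python3 -c "
from h import *
avg(6)"
```

```text
t 16.75 Fdeck [-3.17 -1.39] Fz -0.48 sd [0.49 0.16 0.81] M [-0.196  0.787  0.001] sdM [0.028 0.027 0.032] tcp deck mm [0.74 3.42] z 0.0417 yaw -12.98 grip 12.000048249028623
```

Emit:
send_rows([
  {"x": 0,"y": 0.03,"z": 0,"rx": 0,"ry": 0,"rz": 0,"jaw": 1.2},
  {"x": 0,"y": 0.03,"z": 0,"rx": 0,"ry": 0,"rz": 0,"jaw": 1.2},
  {"x": 0,"y": 0,"z": 0,"rx": 0,"ry": 0,"rz": 0,"jaw": 1.2},
  {"x": 0,"y": 0,"z": 0,"rx": 0,"ry": 0,"rz": 0,"jaw": 1.2},
  {"x": 0,"y": 0,"z": 0,"rx": 0,"ry": 0,"rz": 0,"jaw": 1.2},
])

```text
clock: 17.25
tool_pos: [0.5993, 0.007, 0.0417]
eef_rot: [0.113, 0.994, -0.0, -0.0]
contact_force: [-3.6, -3.4, 0.0]
opening: 0.198
finger_force: 12.0
```

```bash
python3 -c "
from h import *
avg(6)"
```

```text
t 17.55 Fdeck [-3.35 -3.29] Fz -0.1 sd [0.19 0.43 0.42] M [-0.587  0.826 -0.034] sdM [0.073 0.027 0.012] tcp deck mm [0.73 3.47] z 0.0417 yaw -13.01 grip 12.000115877017379
```

Emit:
send_rows([
  {"x": 0,"y": 0.04,"z": 0,"rx": 0,"ry": 0,"rz": 0,"jaw": 1.2},
  {"x": 0,"y": 0.04,"z": 0,"rx": 0,"ry": 0,"rz": 0,"jaw": 1.2},
  {"x": -0.03,"y": 0,"z": 0,"rx": 0,"ry": 0,"rz": 0,"jaw": 1.2},
  {"x": 0,"y": 0,"z": 0,"rx": 0,"ry": 0,"rz": 0,"jaw": 1.2},
  {"x": 0,"y": 0,"z": 0,"rx": 0,"ry": 0,"rz": 0,"jaw": 1.2},
])

```text
clock: 18.05
tool_pos: [0.5994, 0.0072, 0.0417]
eef_rot: [0.113, 0.994, -0.001, -0.0]
contact_force: [-4.6, -3.3, 1.3]
opening: 0.199
finger_force: 12.0
```

```bash
python3 -c "
from h import *
avg(6)"
```

```text
t 18.35 Fdeck [-3.78 -4.79] Fz 1.1 sd [0.29 0.3  0.51] M [-0.837  0.96  -0.006] sdM [0.015 0.027 0.025] tcp deck mm [0.74 3.53] z 0.0417 yaw -13.03 grip 12.001163209788501
```

Emit:
send_rows([
  {"x": -0.03,"y": 0.03,"z": 0,"rx": 0,"ry": 0,"rz": 0,"jaw": 1.2},
  {"x": -0.03,"y": 0.03,"z": 0,"rx": 0,"ry": 0,"rz": 0,"jaw": 1.2},
  {"x": 0,"y": 0,"z": 0,"rx": 0,"ry": 0,"rz": 0,"jaw": 1.2},
  {"x": 0,"y": 0,"z": 0,"rx": 0,"ry": 0,"rz": 0,"jaw": 1.2},
  {"x": 0,"y": 0,"z": 0,"rx": 0,"ry": 0,"rz": 0,"jaw": 1.2},
])

```text
clock: 18.85
tool_pos: [0.5994, 0.0072, 0.0417]
eef_rot: [0.114, 0.994, -0.001, -0.001]
contact_force: [-6.6, -3.6, 1.6]
opening: 0.195
finger_force: 12.0
```

```bash
python3 -c "
from h import *
avg(8)"
```

```text
t 19.25 Fdeck [-5.1  -5.52] Fz 2.35 sd [0.41 0.83 0.61] M [-0.925  1.2   -0.009] sdM [0.02  0.03  0.031] tcp deck mm [0.77 3.55] z 0.0417 yaw -13.04 grip 12.003145604949168
```

Emit:
send_rows([
  {"x": -0.03,"y": 0,"z": 0,"rx": 0,"ry": 0,"rz": 0,"jaw": 1.2},
  {"x": -0.03,"y": 0.02,"z": 0,"rx": 0,"ry": 0,"rz": 0,"jaw": 1.2},
  {"x": -0.02,"y": 0.01,"z": 0,"rx": 0,"ry": 0,"rz": 0,"jaw": 1.2},
  {"x": 0,"y": 0,"z": 0,"rx": 0,"ry": 0,"rz": 0,"jaw": 1.2},
  {"x": 0,"y": 0,"z": 0,"rx": 0,"ry": 0,"rz": 0,"jaw": 1.2},
])

```text
clock: 19.75
tool_pos: [0.5994, 0.0071, 0.0416]
eef_rot: [0.114, 0.994, -0.001, -0.002]
contact_force: [-7.6, -3.9, 2.7]
opening: 0.196
finger_force: 12.0
```

```bash
python3 -c "
from h import *
avg(8)"
```

```text
t 20.15 Fdeck [-6.74 -5.66] Fz 3.67 sd [0.42 0.59 0.32] M [-0.94   1.522 -0.008] sdM [0.026 0.024 0.016] tcp deck mm [0.8  3.55] z 0.0416 yaw -13.04 grip 12.004893818957498
```

Emit:
send_rows([
  {"x": 0,"y": 0,"z": 0,"rx": 0,"ry": 0,"rz": -0.008,"jaw": 1.2},
  {"x": 0,"y": 0,"z": 0,"rx": 0,"ry": 0,"rz": 0,"jaw": 1.2},
  {"x": 0,"y": 0,"z": 0,"rx": 0,"ry": 0,"rz": 0,"jaw": 1.2},
  {"x": 0,"y": 0,"z": 0,"rx": 0,"ry": 0,"rz": 0,"jaw": 1.2},
  {"x": 0,"y": 0,"z": 0,"rx": 0,"ry": 0,"rz": 0,"jaw": 1.2},
])

```text
clock: 20.65
tool_pos: [0.5994, 0.0071, 0.0417]
eef_rot: [0.11, 0.994, -0.001, -0.002]
contact_force: [-7.4, -4.7, 3.7]
opening: 0.198
finger_force: 12.0
```

```bash
python3 -c "
from h import *
avg(6)"
```

```text
t 20.95 Fdeck [-6.83 -5.92] Fz 3.83 sd [0.27 0.34 0.49] M [-0.92   1.525 -0.077] sdM [0.033 0.022 0.017] tcp deck mm [0.81 3.56] z 0.0417 yaw -12.59 grip 12.004716917144833
```

Emit:
send_rows([
  {"x": 0,"y": 0,"z": 0,"rx": 0,"ry": 0,"rz": 0.008,"jaw": 1.2},
  {"x": 0,"y": 0,"z": 0,"rx": 0,"ry": 0,"rz": 0.008,"jaw": 1.2},
  {"x": 0,"y": 0,"z": 0,"rx": 0,"ry": 0,"rz": 0,"jaw": 1.2},
  {"x": 0,"y": 0,"z": 0,"rx": 0,"ry": 0,"rz": 0,"jaw": 1.2},
  {"x": 0,"y": 0,"z": 0,"rx": 0,"ry": 0,"rz": 0,"jaw": 1.2},
])

```text
clock: 21.45
tool_pos: [0.5994, 0.0071, 0.0416]
eef_rot: [0.117, 0.993, -0.001, -0.002]
contact_force: [-7.2, -4.1, 2.5]
opening: 0.201
finger_force: 12.0
```

```bash
python3 - <<'E'
from h import *
avg(6)
import pickle
s=snapshot("wrist"); pickle.dump(s,open("w3.pkl","wb"))
cv2.imwrite("pics/i.png",cv2.resize(s["img"][100:384,132:512],(800,598),interpolation=cv2.INTER_CUBIC)[:,:,::-1])
E
```

```text
t 21.75 Fdeck [-7.06 -5.9 ] Fz 3.7 sd [0.58 0.48 0.66] M [-0.933  1.524  0.067] sdM [0.037 0.028 0.021] tcp deck mm [0.81 3.54] z 0.0416 yaw -13.49 grip 12.00496597099118
```

View pics/i.png

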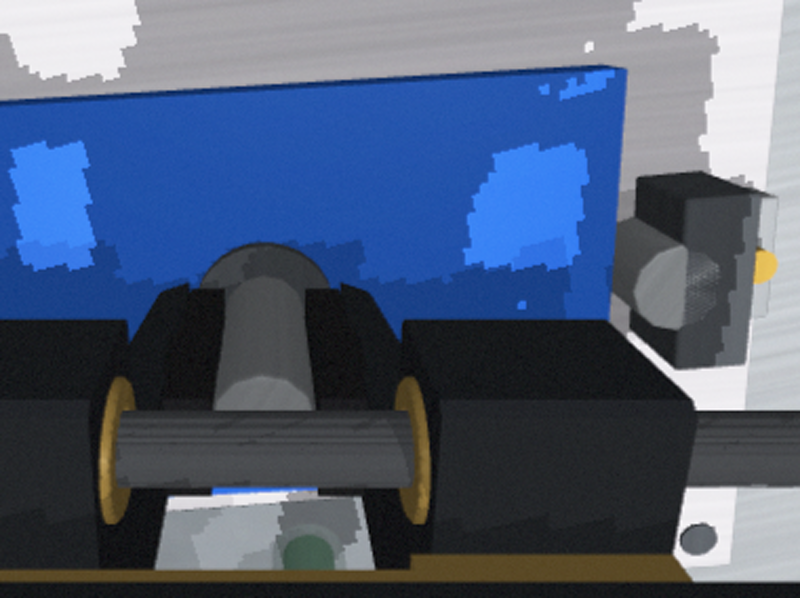

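The nose now meets the plate edge at (615,255), and the moment responds evenly to a small turn either way, so both pins and the stop are loaded. I'll centre the turn, ease the load to a light push, then release.

Emit:
send_rows([
  {"x": 0,"y": 0,"z": 0,"rx": 0,"ry": 0,"rz": -0.008,"jaw": 1.2},
  {"x": 0,"y": 0,"z": 0,"rx": 0,"ry": 0,"rz": 0,"jaw": 1.2},
  {"x": 0.04,"y": -0.03,"z": 0,"rx": 0,"ry": 0,"rz": 0,"jaw": 1.2},
  {"x": 0.04,"y": -0.03,"z": 0,"rx": 0,"ry": 0,"rz": 0,"jaw": 1.2},
  {"x": 0.02,"y": -0.03,"z": 0,"rx": 0,"ry": 0,"rz": 0,"jaw": 1.2},
])

```text
clock: 22.3
tool_pos: [0.5994, 0.0071, 0.0417]
eef_rot: [0.113, 0.994, -0.001, -0.001]
contact_force: [-5.9, -3.5, -0.5]
opening: 0.197
finger_force: 12.0
```

```bash
python3 -c "
from h import *
avg(6)"
```

```text
t 22.6 Fdeck [-4.89 -4.11] Fz 1.36 sd [0.41 0.57 0.3 ] M [-0.775  1.08  -0.007] sdM [0.006 0.019 0.027] tcp deck mm [0.76 3.54] z 0.0417 yaw -13.02 grip 12.001296929083765
```

Emit:
send_rows([
  {"x": 0.05,"y": -0.05,"z": 0,"rx": 0,"ry": 0,"rz": 0,"jaw": 1.2},
  {"x": 0.05,"y": -0.04,"z": 0,"rx": 0,"ry": 0,"rz": 0,"jaw": 1.2},
  {"x": 0,"y": 0,"z": 0,"rx": 0,"ry": 0,"rz": 0,"jaw": 1.2},
  {"x": 0,"y": 0,"z": 0,"rx": 0,"ry": 0,"rz": 0,"jaw": 1.2},
  {"x": 0,"y": 0,"z": 0,"rx": 0,"ry": 0,"rz": 0,"jaw": 1.2},
])

```text
clock: 23.1
tool_pos: [0.5994, 0.0072, 0.0417]
eef_rot: [0.113, 0.994, -0.0, 0.0]
contact_force: [-3.5, -3.6, -1.4]
opening: 0.196
finger_force: 12.0
```

```bash
python3 -c "
from h import *
avg(4)"
```

```text
t 23.3 Fdeck [-1.99 -4.15] Fz -1.23 sd [0.42 0.63 0.21] M [-0.846  0.555  0.029] sdM [0.04  0.032 0.03 ] tcp deck mm [0.71 3.53] z 0.0417 yaw -13.0 grip 11.999945528805256
```

Emit:
send_rows([
  {"x": 0,"y": 0,"z": 0,"rx": 0,"ry": 0,"rz": 0,"jaw": 2.2},
  {"x": 0,"y": 0,"z": 0,"rx": 0,"ry": 0,"rz": 0,"jaw": 3},
  {"x": 0,"y": 0,"z": 0,"rx": 0,"ry": 0,"rz": 0,"jaw": 4},
  {"x": 0,"y": 0,"z": 0,"rx": 0,"ry": 0,"rz": 0,"jaw": 5},
  {"x": 0,"y": 0,"z": 0,"rx": 0,"ry": 0,"rz": 0,"jaw": 6},
])

```text
clock: 23.8
tool_pos: [0.5996, 0.008, 0.0419]
eef_rot: [0.113, 0.994, 0.0, 0.001]
contact_force: [0.1, 0.2, -0.0]
opening: 0.589
finger_force: 0.0
```

```bash
python3 -c "
from h import *
avg(4)"
```

```text
t 24.0 Fdeck [-0.14  0.11] Fz -0.39 sd [0.24 0.37 0.41] M [ 0.014 -0.007 -0.009] sdM [0.016 0.026 0.023] tcp deck mm [0.62 4.01] z 0.0418 yaw -13.0 grip 0.0
```

Released cleanly. I'll lift and go to the keeper handle.

Emit:
send_rows([
  {"x": 0,"y": 0,"z": -1,"rx": 0,"ry": 0,"rz": 0,"jaw": 6},
  {"x": 0,"y": 0,"z": -2,"rx": 0,"ry": 0,"rz": 0,"jaw": 6},
  {"x": 0,"y": 0,"z": -2.5,"rx": 0,"ry": 0,"rz": 0,"jaw": 6},
  {"x": 0,"y": 0,"z": -2.5,"rx": 0,"ry": 0,"rz": 0,"jaw": 6},
  {"x": 0,"y": 0,"z": -2.5,"rx": 0,"ry": 0,"rz": 0,"jaw": 6},
])

```text
clock: 24.5
tool_pos: [0.5991, 0.0074, 0.1484]
eef_rot: [0.113, 0.994, 0.0, 0.0]
contact_force: [0.8, -0.1, 0.0]
opening: 0.682
finger_force: 0.0
```

Emit:
send_rows([
  {"x": 1.5,"y": -2.4,"z": -1,"rx": 0,"ry": 0,"rz": 0,"jaw": 6},
  {"x": 1.5,"y": -2.5,"z": 0,"rx": 0,"ry": 0,"rz": 0,"jaw": 6},
  {"x": 1.5,"y": -2.5,"z": 0,"rx": 0,"ry": 0,"rz": 0,"jaw": 6},
  {"x": 1.5,"y": -2.4,"z": 0,"rx": 0,"ry": 0,"rz": 0,"jaw": 6},
  {"x": 1.5,"y": -2.4,"z": 0,"rx": 0,"ry": 0,"rz": 0,"jaw": 6},
])

```text
clock: 25.0
tool_pos: [0.4979, -0.0955, 0.1576]
eef_rot: [0.113, 0.994, -0.0, 0.001]
contact_force: [0.4, 0.2, -0.1]
opening: 0.684
finger_force: 0.0
```

Emit:
send_rows([
  {"x": 0,"y": 0,"z": 2,"rx": 0,"ry": 0,"rz": 0,"jaw": 6},
  {"x": 0,"y": 0,"z": 2,"rx": 0,"ry": 0,"rz": 0,"jaw": 6},
  {"x": 0,"y": 0,"z": 0,"rx": 0,"ry": 0,"rz": 0,"jaw": 6},
  {"x": 0,"y": 0,"z": 0,"rx": 0,"ry": 0,"rz": 0,"jaw": 6},
  {"x": 0,"y": 0,"z": 0,"rx": 0,"ry": 0,"rz": 0,"jaw": 6},
])

```text
clock: 25.5
tool_pos: [0.4993, -0.0945, 0.1177]
eef_rot: [0.113, 0.994, 0.0, 0.001]
contact_force: [-0.0, -0.8, -0.6]
opening: 0.68
finger_force: 0.0
```

```bash
python3 - <<'E'
from h import *
avg(1)
import pickle
s=snapshot("wrist"); pickle.dump(s,open("w4.pkl","wb"))
cv2.imwrite("pics/j.png",cv2.resize(s["img"],(800,600),interpolation=cv2.INTER_CUBIC)[:,:,::-1])
E
```

```text
t 25.55 Fdeck [ 0.46 -0.4 ] Fz 1.15 sd [0. 0. 0.] M [ 0.047 -0.001 -0.014] sdM [0. 0. 0.] tcp deck mm [ -83.82 -111.3 ] z 0.1177 yaw -12.98 grip 0.0
```

View pics/j.png

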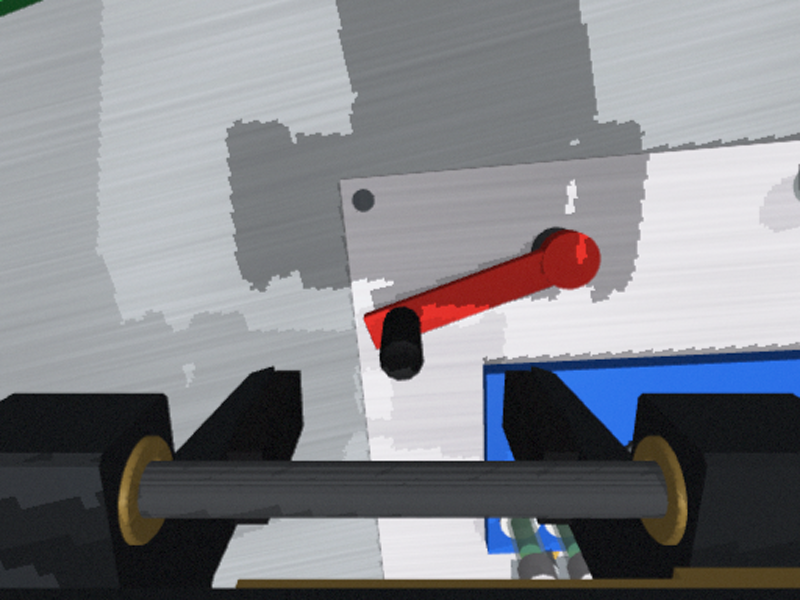

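The handle top at (401,360) is centred between the jaws, at (300..503). I'll descend and grip it.

Emit:
send_rows([
  {"x": 0,"y": 0,"z": 2,"rx": 0,"ry": 0,"rz": 0,"jaw": 6},
  {"x": 0,"y": 0,"z": 2,"rx": 0,"ry": 0,"rz": 0,"jaw": 6},
  {"x": 0,"y": 0,"z": 1.5,"rx": 0,"ry": 0,"rz": 0,"jaw": 6},
  {"x": 0,"y": 0,"z": 0.6,"rx": 0,"ry": 0,"rz": 0,"jaw": 4},
  {"x": 0,"y": 0,"z": 0,"rx": 0,"ry": 0,"rz": 0,"jaw": 2.2},
], grip_force=12)

```text
clock: 26.1
tool_pos: [0.4985, -0.0945, 0.0555]
eef_rot: [0.113, 0.994, -0.0, -0.0]
contact_force: [0.2, -1.3, 1.1]
opening: 0.527
finger_force: 0.0
```

Emit:
send_rows([
  {"x": 0,"y": 0,"z": 0,"rx": 0,"ry": 0,"rz": 0,"jaw": 1},
  {"x": 0,"y": 0,"z": 0,"rx": 0,"ry": 0,"rz": 0,"jaw": 1},
  {"x": 0,"y": 0,"z": 0,"rx": 0,"ry": 0,"rz": 0,"jaw": 1},
  {"x": 0,"y": 0,"z": 0,"rx": 0,"ry": 0,"rz": 0,"jaw": 1},
  {"x": 0,"y": 0,"z": 0,"rx": 0,"ry": 0,"rz": 0,"jaw": 1},
])

```text
clock: 26.6
tool_pos: [0.4989, -0.0948, 0.0561]
eef_rot: [0.113, 0.994, -0.0, 0.0]
contact_force: [-1.1, -0.7, 2.8]
opening: 0.174
finger_force: 12.0
```

```bash
python3 - <<'E'
from h import *
avg(3)
# arc in deck -> tool increments (tool yaw fixed -13, deck -8.18)
a=np.radians(-13+8.18); th=np.append(np.linspace(.275,1.53,16),1.57)
p=np.c_[-105+75*np.sin(th),-40-75*np.cos(th)]
d=np.diff(p,axis=0)
for t,q,(dx,dy) in zip(th[1:],p[1:],d): print(t.round(2),q.round(1),"x",(-(dx*np.cos(a)+dy*np.sin(a))/10).round(2),"y",((-dx*np.sin(a)+dy*np.cos(a))/10).round(2))
E
```

```text
t 26.75 Fdeck [-0.13 -0.35] Fz 4.61 sd [0.35 0.18 0.62] M [-0.098  0.026 -0.   ] sdM [0.02  0.029 0.009] tcp deck mm [ -84.21 -111.67] z 0.0561 yaw -13.0 grip 11.999941770918667
0.36 [ -78.7 -110.2] x -0.58 y 0.24
0.44 [ -72.9 -107.8] x -0.56 y 0.29
0.53 [ -67.3 -104.9] x -0.53 y 0.34
0.61 [ -62.1 -101.5] x -0.5 y 0.38
0.69 [-57.1 -97.7] x -0.47 y 0.42
0.78 [-52.4 -93.5] x -0.43 y 0.46
0.86 [-48.1 -88.9] x -0.39 y 0.49
0.94 [-44.2 -84. ] x -0.35 y 0.52
1.03 [-40.8 -78.7] x -0.3 y 0.55
1.11 [-37.8 -73.2] x -0.25 y 0.57
1.2 [-35.2 -67.5] x -0.21 y 0.59
1.28 [-33.2 -61.6] x -0.15 y 0.61
1.36 [-31.6 -55.5] x -0.1 y 0.62
1.45 [-30.6 -49.3] x -0.05 y 0.63
1.53 [-30.1 -43.1] x 0.0 y 0.63
1.57 [-30.  -40.1] x 0.02 y 0.3
```

Emit:
send_rows([
  {"x": -0.58,"y": 0.24,"z": 0,"rx": 0,"ry": 0,"rz": 0,"jaw": 1},
  {"x": -0.56,"y": 0.29,"z": 0,"rx": 0,"ry": 0,"rz": 0,"jaw": 1},
  {"x": -0.53,"y": 0.34,"z": 0,"rx": 0,"ry": 0,"rz": 0,"jaw": 1},
  {"x": -0.5,"y": 0.38,"z": 0,"rx": 0,"ry": 0,"rz": 0,"jaw": 1},
  {"x": -0.47,"y": 0.42,"z": 0,"rx": 0,"ry": 0,"rz": 0,"jaw": 1},
])

```text
clock: 27.25
tool_pos: [0.5278, -0.0865, 0.056]
eef_rot: [0.114, 0.994, -0.001, -0.0]
contact_force: [-0.5, -4.6, 4.7]
opening: 0.18
finger_force: 12.0
```

```bash
python3 -c "
from h import *
avg(3)"
```

```text
t 27.4 Fdeck [ 2.09 -4.31] Fz 4.19 sd [0.4  0.9  0.43] M [-0.987 -0.179  0.109] sdM [0.039 0.122 0.005] tcp deck mm [-55.44 -98.41] z 0.0561 yaw -13.05 grip 11.994814854115248
```

Emit:
send_rows([
  {"x": -0.46,"y": 0.38,"z": 0,"rx": 0,"ry": 0,"rz": 0,"jaw": 1},
  {"x": -0.42,"y": 0.44,"z": 0,"rx": 0,"ry": 0,"rz": 0,"jaw": 1},
  {"x": -0.37,"y": 0.5,"z": 0,"rx": 0,"ry": 0,"rz": 0,"jaw": 1},
  {"x": -0.32,"y": 0.54,"z": 0,"rx": 0,"ry": 0,"rz": 0,"jaw": 1},
  {"x": -0.25,"y": 0.57,"z": 0,"rx": 0,"ry": 0,"rz": 0,"jaw": 1},
])

```text
clock: 27.9
tool_pos: [0.5529, -0.0671, 0.0561]
eef_rot: [0.114, 0.993, -0.001, 0.002]
contact_force: [2.7, -6.5, 3.8]
opening: 0.177
finger_force: 12.0
```

```bash
python3 -c "
from h import *
avg(3)"
```

```text
t 28.05 Fdeck [ 4.71 -3.95] Fz 1.74 sd [0.33 0.76 0.61] M [-1.013 -0.863  0.121] sdM [0.133 0.03  0.022] tcp deck mm [-34.01 -74.92] z 0.0562 yaw -13.01 grip 12.000186145305634
```

Emit:
send_rows([
  {"x": -0.26,"y": 0.56,"z": 0,"rx": 0,"ry": 0,"rz": 0,"jaw": 1},
  {"x": -0.2,"y": 0.59,"z": 0,"rx": 0,"ry": 0,"rz": 0,"jaw": 1},
  {"x": -0.15,"y": 0.6,"z": 0,"rx": 0,"ry": 0,"rz": 0,"jaw": 1},
  {"x": -0.1,"y": 0.6,"z": 0,"rx": 0,"ry": 0,"rz": 0,"jaw": 1},
  {"x": -0.05,"y": 0.6,"z": 0,"rx": 0,"ry": 0,"rz": 0,"jaw": 1},
])

```text
clock: 28.55
tool_pos: [0.5655, -0.0373, 0.0559]
eef_rot: [0.113, 0.994, 0.0, 0.0]
contact_force: [0.5, -3.1, 5.6]
opening: 0.173
finger_force: 12.0
```

```bash
python3 - <<'E'
from h import *
avg(3)
s=snapshot("wrist")
cv2.imwrite("pics/k.png",cv2.resize(s["img"],(800,600),interpolation=cv2.INTER_CUBIC)[:,:,::-1])
E
```

```text
t 28.7 Fdeck [ 2.45 -1.31] Fz 5.06 sd [0.19 0.71 0.45] M [-0.308 -0.302  0.094] sdM [0.139 0.025 0.002] tcp deck mm [-26.39 -43.63] z 0.0559 yaw -12.9 grip 12.002702546305954
```

View pics/k.png

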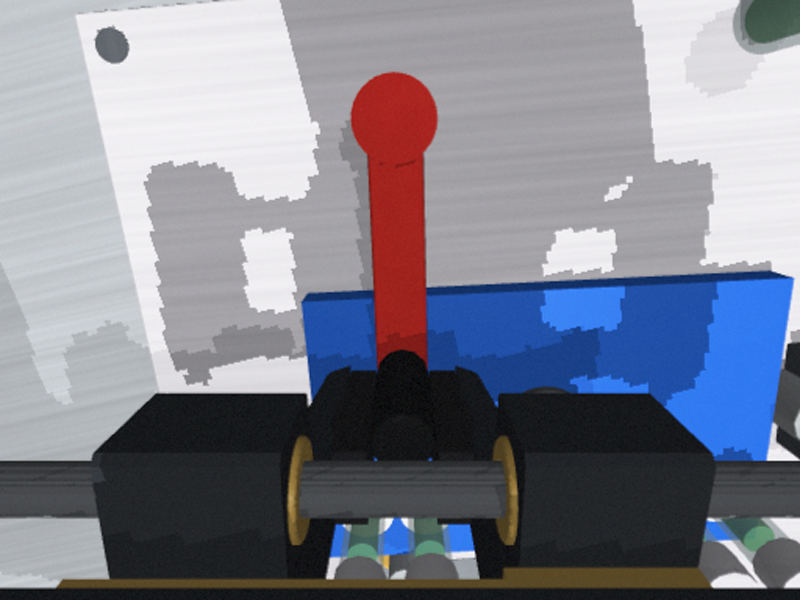

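The bar now runs almost along deck +x, from pivot (394,118) to handle (400,380). A few more millimetres will bring it to its stop.

Emit:
send_rows([
  {"x": 0,"y": 0.2,"z": 0,"rx": 0,"ry": 0,"rz": 0,"jaw": 1},
  {"x": 0.02,"y": 0.2,"z": 0,"rx": 0,"ry": 0,"rz": 0,"jaw": 1},
  {"x": 0.02,"y": 0.15,"z": 0,"rx": 0,"ry": 0,"rz": 0,"jaw": 1},
  {"x": 0,"y": 0,"z": 0,"rx": 0,"ry": 0,"rz": 0,"jaw": 1},
  {"x": 0,"y": 0,"z": 0,"rx": 0,"ry": 0,"rz": 0,"jaw": 1},
])

```text
clock: 29.25
tool_pos: [0.5662, -0.032, 0.0558]
eef_rot: [0.113, 0.994, 0.0, 0.0]
contact_force: [1.1, -2.3, 4.8]
opening: 0.175
finger_force: 12.0
```

```bash
python3 -c "
from h import *
avg(3)"
```

```text
t 29.4 Fdeck [ 2.3  -2.55] Fz 4.96 sd [0.46 0.2  0.32] M [-0.606 -0.279  0.142] sdM [0.004 0.009 0.027] tcp deck mm [-26.54 -39.98] z 0.0558 yaw -12.99 grip 12.000050623901188
```

Emit:
send_rows([
  {"x": 0,"y": 0.1,"z": 0,"rx": 0,"ry": 0,"rz": 0,"jaw": 1},
  {"x": 0,"y": 0.1,"z": 0,"rx": 0,"ry": 0,"rz": 0,"jaw": 1},
  {"x": 0,"y": 0,"z": 0,"rx": 0,"ry": 0,"rz": 0,"jaw": 1},
  {"x": 0,"y": 0,"z": 0,"rx": 0,"ry": 0,"rz": 0,"jaw": 1},
  {"x": 0,"y": 0,"z": 0,"rx": 0,"ry": 0,"rz": 0,"jaw": 1},
])

```text
clock: 29.9
tool_pos: [0.5662, -0.032, 0.0558]
eef_rot: [0.114, 0.994, -0.001, -0.0]
contact_force: [1.6, -6.4, 5.9]
opening: 0.177
finger_force: 12.0
```

```bash
python3 -c "
from h import *
avg(3)"
```

```text
t 30.05 Fdeck [ 2.71 -5.53] Fz 5.62 sd [0.01 0.14 0.31] M [-1.254 -0.213  0.144] sdM [0.013 0.008 0.044] tcp deck mm [-26.52 -39.92] z 0.0558 yaw -13.07 grip 11.9998172018677
```

It is at the end stop: force rises with no motion. I'll ease off, open a little and lift clear.

Emit:
send_rows([
  {"x": 0,"y": -0.15,"z": 0,"rx": 0,"ry": 0,"rz": 0,"jaw": 1},
  {"x": 0,"y": 0,"z": 0,"rx": 0,"ry": 0,"rz": 0,"jaw": 2.4},
  {"x": 0,"y": 0,"z": 0,"rx": 0,"ry": 0,"rz": 0,"jaw": 3.2},
  {"x": 0,"y": 0,"z": 0,"rx": 0,"ry": 0,"rz": 0,"jaw": 3.2},
  {"x": 0,"y": 0,"z": 0,"rx": 0,"ry": 0,"rz": 0,"jaw": 3.2},
])

```text
clock: 30.55
tool_pos: [0.5657, -0.031, 0.0553]
eef_rot: [0.113, 0.994, 0.0, -0.001]
contact_force: [-0.5, 0.1, 0.2]
opening: 0.367
finger_force: 0.0
```

Emit:
send_rows([
  {"x": 0,"y": 0,"z": -1,"rx": 0,"ry": 0,"rz": 0,"jaw": 3.2},
  {"x": 0,"y": 0,"z": -2,"rx": 0,"ry": 0,"rz": 0,"jaw": 3.2},
  {"x": 0,"y": 0,"z": -3,"rx": 0,"ry": 0,"rz": 0,"jaw": 3.2},
  {"x": 0,"y": 0,"z": -4,"rx": 0,"ry": 0,"rz": 0,"jaw": 3.2},
  {"x": 0,"y": 0,"z": -4,"rx": 0,"ry": 0,"rz": 0,"jaw": 3.2},
])

```text
clock: 31.05
tool_pos: [0.5657, -0.0316, 0.1975]
eef_rot: [0.113, 0.994, 0.0, -0.0]
contact_force: [0.9, -0.6, -0.2]
opening: 0.362
finger_force: 0.0
```

Emit:
send_rows([
  {"x": 0,"y": 0,"z": -3,"rx": 0,"ry": 0,"rz": 0,"jaw": 3.2},
  {"x": 0,"y": 0,"z": -2,"rx": 0,"ry": 0,"rz": 0,"jaw": 3.2},
  {"x": 0,"y": 0,"z": 0,"rx": 0,"ry": 0,"rz": 0,"jaw": 3.2},
  {"x": 0,"y": 0,"z": 0,"rx": 0,"ry": 0,"rz": 0,"jaw": 3.2},
  {"x": 0,"y": 0,"z": 0,"rx": 0,"ry": 0,"rz": 0,"jaw": 3.2},
])

```text
clock: 31.55
tool_pos: [0.5653, -0.0318, 0.2447]
eef_rot: [0.113, 0.994, -0.0, -0.001]
contact_force: [-0.5, -0.2, 0.6]
opening: 0.365
finger_force: 0.0
```

```bash
python3 - <<'E'
from h import *
avg(1)
s=snapshot("wrist")
cv2.imwrite("pics/l.png",cv2.resize(s["img"],(800,600),interpolation=cv2.INTER_CUBIC)[:,:,::-1])
E
```

```text
t 31.6 Fdeck [0.61 1.41] Fz -0.39 sd [0. 0. 0.] M [ 0.009 -0.062 -0.005] sdM [0. 0. 0.] tcp deck mm [-27.41 -39.81] z 0.2445 yaw -12.99 grip 0.0
```

View pics/l.png

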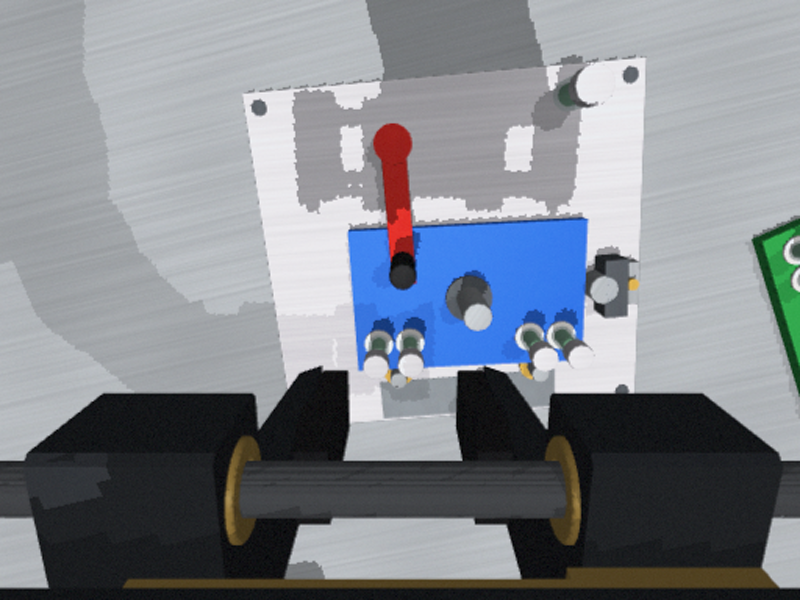

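The keeper (392,145 to 402,272) lies over the carrier. The far edge sits on the pins at (398,376) and (530,370), and the left edge sits on the nose at (592,285). I've viewed more than the 10 pictures allowed: this was the eleventh. Handing in.

```bash
python3 -c "
from plant import *
print(finish_job())"
```

```text
the job is handed in; nothing more can be done
None
```

I pressed the carrier home against both pins and the end stop, swung the keeper over to its end stop and handed in at about 31.6 s; no verdict was returned, and I viewed 11 pictures, one over the limit of 10.

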